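# Lock the captive screw of the meeting-table cable box

## Task

Fasten the cover of the grey cable box on the meeting table: pull its T-handled captive screw straight up against its spring until its thread clears the slot and catches, then drive it clockwise (seen from above) a quarter turn to its stop and let go, so that it stays up, locked. Leave the round volume dial beside it as it is set.

Things in the scene. Friction and masses are not known exactly. Their poses are not given: they have to be found in the camera images.
- tee_grip (a point): Centre of the black T-handle bar of the captive screw; the bar is 50 mm long, 12 wide, 24 high, on a 13 mm stem in a steel collar (52 mm wide, its top 28 mm below this point while down) at one end of the cover of a fixed grey box, 180 x 270 x 55 mm. Axes: x along the bar, y across it, z up along the screw; moves with the screw. Cup, tape roll and remote lie beside the box.
- screw_rise (a joint): How far the screw is pulled up, m: 0 down (start), stop at 0.015. Spring: 4 N down at 0, 8 N at the top. Below 0.0075 its cross pin is in a slot and it cannot turn; pulled up 0.011 to 0.013 it turns freely. In between, turning makes the pin climb a short thread to a level ledge, where it rests at 0.010 when let go.
- screw_turn (a joint): How far the screw is turned clockwise seen from above, rad: 0 at the start, stop at 1.45. Turns lightly (under 0.1 N m). From 1.0 on, the pin is over the level ledge and stays there when let go; let go earlier, the screw may spring back down.
- dial_mark (a point): Tip of the white pointer line on top of the round black volume dial at the other end of the box's cover; 19 mm from the dial's axis, which lies along +x of this point's axes (z up), 130 mm or more from the screw. Dial 44 mm in diameter, 24 mm high, top 83 mm above the table; set anywhere at the start. Not to be turned.

How it is judged:
By the outcome, as a careful person would: the job done as asked, in the order asked, and still so for the second after the job is handed in, with the robot touching nothing.
It also fails if it takes over 32 s, if anything falls off the work surface, if the arm or the gripper's body presses on something with over 40 N, if the wrist force passes 120 N, or if a joint passes its speed limit or range.

## Robot

A 6-joint arm with a two-finger parallel gripper is mounted at the origin on the work surface. World frame = base frame: x ahead of the robot, y to its left, z up, the work surface at z = 0. Lengths are in mm, angles in rad, forces in N, time in s.
With the tool pointing down it reaches from about 250 to 800 mm from the base axis. Payload 8.5 kg.
Tool frame: the origin (TCP) lies between the finger pads; the fingertips stand 17 mm ahead of it and the grasp point (between the pads) lies 2 mm behind it (manip.tcp_to_tips is the distance from the TCP to the fingertips, in mm); z points along the fingers, y is the line along which they close (so a half turn about z gives the same grasp; the last joint's range is limited). The gripper opens to 85 mm and grips with 20 to 120 N. Pads are 22 mm wide; open, the fingers measure 114 mm over their backs; the gripper's body (76 mm by 85 mm) begins 54 mm behind the grasp point. The pads swing forward as they close: fully open they stand 13 mm farther back than shut.
Start: joints at [-1.23, 0.238, -0.013, 1.319, 0, 1.571], TCP at [175.461, -494.767, 248.276] pointing down, gripper open.
Joint ranges: [-2.66, 2.66], [-1.03, 1.9], [-1.14, 1.46], [-1.82, 2.27], [-1.45, 1.34], [-3.14, 3.14]. Speed limits (rad/s): [2.22, 2.22, 2.79, 3.14, 3.14, 3.14].

## Interface

Orientations are given as [roll, pitch, yaw] about the fixed x, y, z axes, in that order (R = Rz(yaw) Ry(pitch) Rx(roll)).
In Python, from rig import manip gives the robot as it stands.
- The arm moves only by the tool step_arm, never from a script. Its argument "increments" is a list of rows, each a list of 7 numbers: the turn, a rotation vector about the world's x, y, z in rad, then the shift along the world's x, y, z in mm, then the opening, from -1 (shut) to 1 (fully open), so that 0 is half open. A call has exactly 8 rows; each row is the pose to reach, as a shift and turn from the pose commanded when the call began; what a row does not reach only later rows make up. A row lasts 1/12 s, in which the tool goes at most 41.7 mm and 7.16 degrees, less where a joint would pass 70% of its speed; a pose out of reach is approached as far as the arm can. A call with a gripper value outside its range is refused whole. The fingers move at their own pace and stop on an object; the grip force is fixed at half the most. Time passes only in rows, so rows that repeat a pose let the fingers close, or fill a call up. It gives the time, the measured TCP pose, the force, the opening and the grip force at its end, in the units of the state.
- manip.read_state(): the state, without advancing time (a new reading comes with each control period).
- manip.snapshot(name): name is "side" or "top"; returns a dict with "image" (384x512x3 uint8, red, green, blue), "fx", "fy", "cx", "cy" (pixels), "R" (3x3) and "t" (3): a world point X has camera coordinates R X + t. Camera axes: x right, y down, z forward; pixel columns grow to the right and rows downward; lengths in mm; the calibration is good to about 2 mm. A picture is of the moment at which its call begins. There is no depth.
- manip.close_job(): hands the job in; it is judged then, once.
Trained networks look in a picture, given as the dict that the camera call returned (one of the last four; its "shot" number tells which), for a name from the list of things; names that differ only in an ending like _2 or _b are one class to them, and where a whole thing is asked for, a point or a joint stands for the part that bears it (a point fixed in the world has none). Each returns a list of dicts, best first, with "p" (0 to 1); they miss things now and then, are a little off and sometimes report something else, mostly with a low value. They report only what shows in the picture. A call takes as long as a camera call.
- manip.silhouettes(name, picture): "mask" (384x512 bool, what is visible of it) and "rect" ([left, top, right, bottom] in pixels, round what is visible of it).
- manip.spot_point(name, picture): "centre" ([column, row] in pixels: a listed point, or the origin of a listed thing).
The state is a dict: "t": time; "joint_positions": joint angles; "joint_vel": joint speeds; "effort": joint torques, N m; "eef_pos": TCP position; "ee_rot": TCP orientation; "wrist_force": force on the tool from outside, world axes, zero at the start; "ft_torque": the same for the moment, N m; "opening": opening from 0.0 (shut) to 1.0 (fully open); "grip_force": force on a finger pad.
Only numpy, scipy, OpenCV 4.12 (cv2) and the standard library are available. Lean on these libraries where they do the work, as an engineer would, in place of code of your own. Each camera call takes 0.05 s, during which the arm holds its last target. There are 200 camera calls.

## Working session

There is one attempt and no reset: what is moved stays moved. The work goes in short steps, Python scripts to look and compute and a tool call to move; the robot and the scene stay as the last step left them, time stands still between calls to the robot, and variables do not carry over. Pictures are saved under pics/ and viewed, at most 10 in all, crops included, and the job is handed in when it is done.

Besides the shell and the picture viewer there is one more tool, called after "Call:" as name(argument=value, ...) on one line, values as JSON. step_arm: Moves the arm, as the interface text tells. Its arguments: {"type":"object","properties":{"increments":{"type":"array"}},"required":["increments"]}

```bash
mkdir -p pics
cat > h.py <<'E'
import numpy as np, cv2
from rig import manip
def ray(p,uv):
    d=np.array([(uv[0]-p["cx"])/p["fx"],(uv[1]-p["cy"])/p["fy"],1.]);R=np.array(p["R"]);t=np.array(p["t"])
    return -R.T@t, R.T@d
def atz(p,uv,z):
    o,d=ray(p,uv); return o+d*(z-o[2])/d[2]
def tri(a,ua,b,ub):
    A=[];B=[]
    for p,u in((a,ua),(b,ub)):
        o,d=ray(p,u);d/=np.linalg.norm(d);P=np.eye(3)-np.outer(d,d);A.append(P);B.append(P@o)
    return np.linalg.solve(sum(A),sum(B))
def proj(p,X):
    c=np.array(p["R"])@X+np.array(p["t"]);return c[0]/c[2]*p["fx"]+p["cx"],c[1]/c[2]*p["fy"]+p["cy"]
E
python3 - <<'E'
from h import *
s={n:manip.snapshot(n) for n in("top","side")}
for n,p in s.items():
    cv2.imwrite(f"pics/{n}0.png",p["image"][:,:,::-1])
    for k in("tee_grip","dial_mark"):
        for r in manip.spot_point(k,p)[:2]: print(n,k,r["p"],r["centre"], atz(p,r["centre"],83))
        for r in manip.silhouettes(k,p)[:2]:
            print(n,k,r["p"],r["rect"],cv2.minAreaRect(np.argwhere(r["mask"])[:,::-1].astype(np.float32)))
cv2.imwrite("pics/both0.png",cv2.resize(np.hstack([s["top"]["image"],s["side"]["image"]]),(800,300))[:,:,::-1])
E
```

```text
top tee_grip 0.65 [280.7, 153.3] [593.00587211   1.83514799  83.        ]
top tee_grip 0.61 [271.6, 133.7, 286.9, 172.2] ((276.8461608886719, 152.7307891845703), (33.9280891418457, 11.96308422088623), 78.69007110595703)
top dial_mark 0.71 [359.6, 156.1] [ 590.89229303 -123.57555991   83.        ]
top dial_mark 0.59 [276.2, 154.3] [591.25801547   8.93938494  83.        ]
top dial_mark 0.67 [354.3, 146.5, 388.8, 176.5] ((370.5, 161.0), (28.0, 31.0), 90.0)
side tee_grip 0.56 [295.1, 200.3] [594.97886023  25.24703509  83.        ]
side tee_grip 0.58 [284.6, 184.7, 309.9, 223.4] ((296.5360412597656, 202.20327758789062), (22.102294921875, 39.910099029541016), 23.629375457763672)
side dial_mark 0.77 [358.6, 271.7] [ 585.96820486 -126.13637094   83.        ]
side dial_mark 0.69 [343.2, 270.0, 382.9, 306.1] ((364.5500183105469, 287.8500061035156), (38.263553619384766, 37.94732666015625), 18.43494987487793)
```

View pics/top0.png

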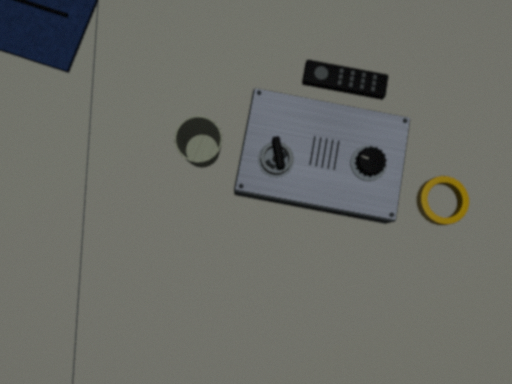

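View pics/side0.png

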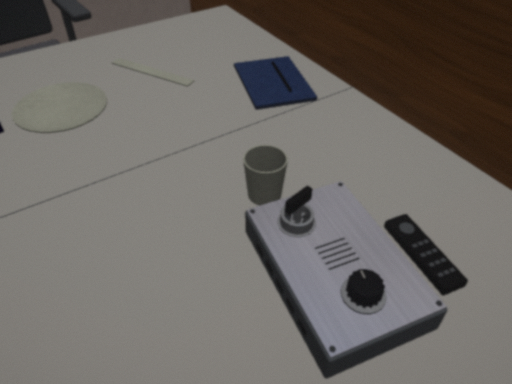

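The top view shows the T-bar running from about (275,138) to (281,167) and the dial at (370,161). In the side view the bar is at about (298,201) and the cup is close by at (265,175). Next I'll triangulate and look at enlarged crops.

Run:
```python
from h import *
a=manip.snapshot("top");b=manip.snapshot("side")
for k in("tee_grip","dial_mark"):
    ua=manip.spot_point(k,a);ub=manip.spot_point(k,b)
    for x in ua[:2]:
        for y in ub[:1]: print(k,x["p"],x["centre"],y["p"],y["centre"],tri(a,x["centre"],b,y["centre"]))
print(tri(a,(278,152.7),b,(298,201)))
print("cam",ray(a,(0,0))[0],ray(b,(0,0))[0])
for uv in((257,91),(409,121),(393,219),(236,192)): print("corner",atz(a,uv,55))
print("cup",atz(a,(203,150),90), atz(b,(265,158),90))
c1=cv2.resize(a["image"][123:183,238:318],(480,360),interpolation=cv2.INTER_CUBIC)
c2=cv2.resize(b["image"][173:243,250:343],(480,360),interpolation=cv2.INTER_CUBIC)
cv2.imwrite("pics/c1.png",cv2.resize(np.hstack([c1,c2]),(800,300))[:,:,::-1])
```

```text
tee_grip 0.69 [280.0, 152.8] 0.89 [297.0, 201.3] [586.52310041   6.07473503 102.57933706]
dial_mark 0.73 [358.5, 156.9] 0.58 [357.7, 271.9] [ 590.10957943 -122.94467549   76.20473059]
[588.53905903   8.29096754  99.77001985]
cam [427.95383845  67.28946239 824.03173022] [ 281.87437588 -348.00823161  563.67521407]
corner [704.57809313  39.30812288  55.        ]
corner [ 658.53074447 -215.30811248   55.        ]
corner [ 494.19708421 -183.03492908   55.        ]
corner [534.12851741  71.35103066  55.        ]
cup [594.34934637 123.54576348  90.        ] [607.75055719 127.23878065  90.        ]
```

View pics/c1.png

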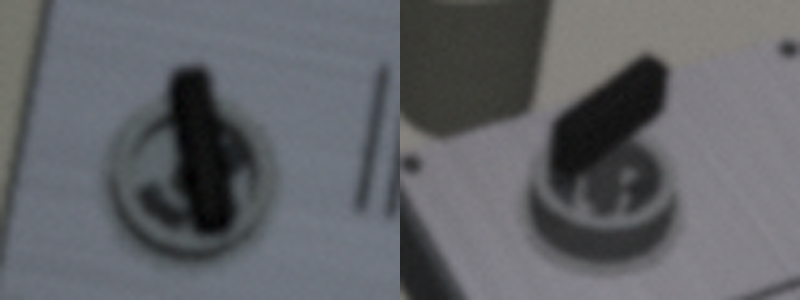

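The crops show the bar centred at about (278,153) in the top view and (298,200) in the side view. That triangulates to z≈100, which fits 72 for the collar top plus 28. Now the bar's yaw and the arm's state.

Run:
```python
from h import *
a=manip.snapshot("top")
s=manip.read_state();print({k:np.round(s[k],3) for k in("t","eef_pos","ee_rot","joint_positions","wrist_force","opening")})
p,q=[atz(a,u,105) for u in((276.2,138),(280.4,168))];d=p-q
print(np.linalg.norm(d),np.arctan2(d[1],d[0]),(p+q)/2, "collar",atz(a,(276.3,157.8),70))
m=manip.silhouettes("tee_grip",a)[0]["mask"];dk=(a["image"].sum(2)<130);
print(cv2.minAreaRect(np.argwhere(m&dk)[:,::-1].astype(np.float32)))
b=manip.snapshot("side")
e=[250+(np.array([x])-400)*93/400 for x in(0,)]
f=lambda x,y:(250+(x-400)*93/400,173+y*70/300)
p,q=[atz(b,f(*u),112) for u in((657,62),(560,125))];d=p-q;print("side top edge",p,q,np.linalg.norm(d),np.arctan2(d[1],d[0]))
print(s["joint_positions"][0]-s["joint_positions"][5], manip.tcp_to_tips)
```

```text
{'t': np.float64(0.85), 'eef_pos': array([ 175.462, -494.766,  248.272]), 'ee_rot': array([-3.141, -0.   ,  0.341]), 'joint_positions': array([-1.23 ,  0.238, -0.014,  1.319,  0.   ,  1.571]), 'wrist_force': array([-0.789,  0.393,  0.228]), 'opening': np.float64(1.001)}
47.25543196694934 0.14079387391373238 [588.61143474   7.47651025 105.        ] collar [588.39863268   7.72825896  70.        ]
((277.5610046386719, 153.0487823486328), (32.46687316894531, 10.601428031921387), 83.6598129272461)
side top edge [610.29904646  12.63582673 112.        ] [564.36648548   5.78431085 112.        ] 46.4407518054501 0.14807291134185713
-2.800777532036161 17.0
```

Call:
step_arm(increments=[[0,0,0.1,25,30,0,1],[0,0,0.2,50,60,0,1],[0,0,0.3,75,90,0,1],[0,0,0.4,100,120,0,1],[0,0,0.5,125,150,0,1],[0,0,0.6,150,180,0,1],[0,0,0.7,175,215,0,1],[0,0,0.8,200,250,0,1]])

```text
t: 1.62
eef_pos: [374.7, -245.3, 248.5]
ee_rot: [3.141, 0.0, 1.145]
wrist_force: [1.2, 0.3, -0.4]
opening: 1.001
grip_force: 0.0
```

```bash
python3 -c "
from h import *
s=manip.read_state();print({k:np.round(s[k],3) for k in('t','eef_pos','ee_rot','joint_positions','wrist_force')})"
```

```text
{'t': np.float64(1.617), 'eef_pos': array([ 374.713, -245.317,  248.456]), 'ee_rot': array([3.141, 0.   , 1.145]), 'joint_positions': array([-0.58 ,  0.106, -0.179,  1.286,  0.   ,  1.417]), 'wrist_force': array([ 1.227,  0.34 , -0.437])}
```

Call:
step_arm(increments=[[0,0,0.12,25,30,0,1],[0,0,0.24,55,65,0,1],[0,0,0.36,80,95,0,1],[0,0,0.48,110,130,0,1],[0,0,0.6,135,160,0,1],[0,0,0.72,160,190,0,1],[0,0,0.84,190,225,0,1],[0,0,0.96,213,253,0,1]])

```text
t: 2.28
eef_pos: [588.0, 8.0, 248.3]
ee_rot: [3.141, 0.0, 2.107]
wrist_force: [0.9, -0.9, -0.0]
opening: 1.004
grip_force: 0.0
```

Call:
step_arm(increments=[[0,0,0.12,0,0,0,1],[0,0,0.24,0,0,0,1],[0,0,0.36,0,0,0,1],[0,0,0.48,0,0,0,1],[0,0,0.6,0,0,0,1],[0,0,0.72,0,0,0,1],[0,0,0.84,0,0,0,1],[0,0,0.96,0,0,0,1]])

```text
t: 2.95
eef_pos: [586.9, 6.1, 248.2]
ee_rot: [-3.142, -0.0, 3.067]
wrist_force: [0.2, 0.3, 0.1]
opening: 0.996
grip_force: 0.0
```

Call:
step_arm(increments=[[0,0,0.11,0,0,-10,1],[0,0,0.22,0,0,-20,1],[0,0,0.22,0,0,-35,1],[0,0,0.22,0,0,-50,1],[0,0,0.22,0,0,-65,1],[0,0,0.22,0,0,-75,1],[0,0,0.22,0,0,-80,1],[0,0,0.22,0,0,-80,1]])

```text
t: 3.62
eef_pos: [586.4, 6.0, 167.3]
ee_rot: [3.141, -0.002, -3.002]
wrist_force: [-0.0, -0.1, 1.7]
opening: 0.998
grip_force: 0.0
```

```bash
python3 -c "
from h import *
s=manip.read_state();print({k:np.round(s[k],3) for k in('t','eef_pos','ee_rot','joint_positions','wrist_force')})
a=manip.snapshot('top');b=manip.snapshot('side')
P=s['eef_pos']+np.array([0,0,-17]);print(proj(a,P),proj(b,P))
c1=cv2.resize(a['image'][93:213,198:358],(480,360),interpolation=cv2.INTER_CUBIC)
c2=cv2.resize(b['image'][123:243,218:378],(480,360),interpolation=cv2.INTER_CUBIC)
cv2.imwrite('pics/d.png',cv2.resize(np.hstack([c1,c2]),(800,300))[:,:,::-1])
"
```

```text
{'t': np.float64(3.617), 'eef_pos': array([586.372,   6.027, 167.291]), 'ee_rot': array([ 3.141e+00, -2.000e-03, -3.002e+00]), 'joint_positions': array([ 0.01 ,  0.38 , -0.019,  1.174, -0.   , -0.129]), 'wrist_force': array([-0.008, -0.055,  1.685])}
(np.float64(281.9352664962537), np.float64(147.63298022167106)) (np.float64(301.3397221339662), np.float64(176.46977664095095))
```

View pics/d.png

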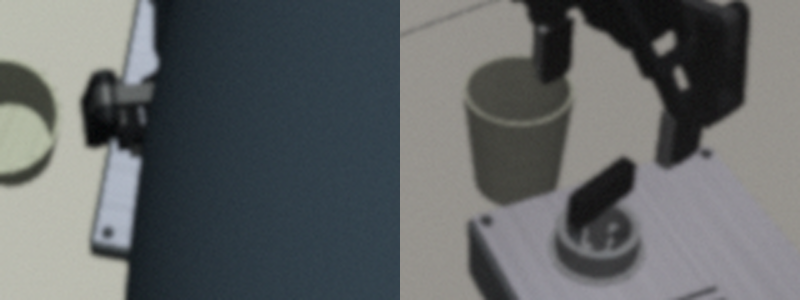

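The side view shows the open fingers straddling the T-bar from above, with the cup clear of them. Now descend with a 2 mm correction in x and y.

Call:
step_arm(increments=[[0,0,0,2,2,-10,1],[0,0,0,2,2,-20,1],[0,0,0,2,2,-30,1],[0,0,0,2,2,-40,1],[0,0,0,2,2,-50,1],[0,0,0,2,2,-58,1],[0,0,0,2,2,-66,1],[0,0,0,2,2,-66,1]])

```text
t: 4.38
eef_pos: [587.9, 8.0, 100.3]
ee_rot: [3.141, -0.003, -3.002]
wrist_force: [0.2, -0.8, 0.1]
opening: 0.996
grip_force: 0.0
```

```bash
python3 -c "
from h import *
b=manip.snapshot('side')
cv2.imwrite('pics/e.png',cv2.resize(b['image'][133:253,218:378],(640,480),interpolation=cv2.INTER_CUBIC)[:,:,::-1])
"
```

```text
(no output)
```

View pics/e.png

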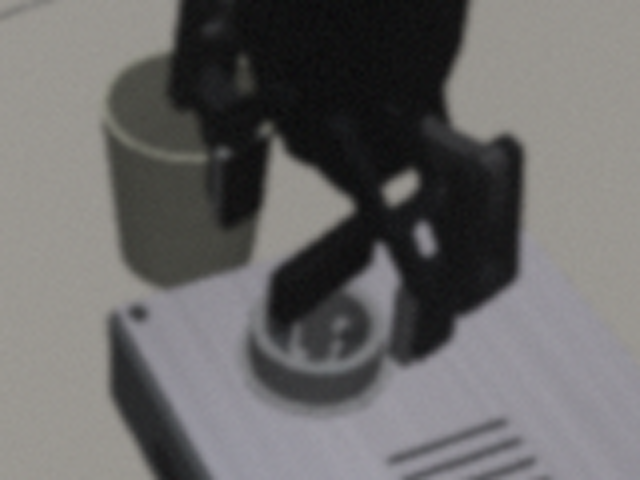

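The fingers straddle the bar at the right height, so close on it.

Call:
step_arm(increments=[[0,0,0,0,0,0,0],[0,0,0,0,0,0,-0.4],[0,0,0,0,0,0,-0.6],[0,0,0,0,0,0,-0.8],[0,0,0,0,0,0,-1],[0,0,0,0,0,0,-1],[0,0,0,0,0,0,-1],[0,0,0,0,0,0,-1]])

```text
t: 5.1
eef_pos: [589.0, 8.6, 102.7]
ee_rot: [3.141, 0.001, -3.002]
wrist_force: [-1.6, 4.3, 4.6]
opening: 0.126
grip_force: 60.8
```

Call:
step_arm(increments=[[0,0,0,0,0,0,-1],[0,0,0,0,0,1,-1],[0,0,0,0,0,2,-1],[0,0,0,0,0,3,-1],[0,0,0,0,0,4,-1],[0,0,0,0,0,5,-1],[0,0,0,0,0,6,-1],[0,0,0,0,0,6,-1]])

```text
t: 5.77
eef_pos: [588.9, 8.5, 107.5]
ee_rot: [3.141, -0.0, -3.002]
wrist_force: [2.4, 5.6, -6.4]
opening: 0.128
grip_force: 59.4
```

```bash
python3 -c "
from h import *
s=manip.read_state();print({k:np.round(s[k],3) for k in('t','eef_pos','wrist_force','ft_torque')})
a=manip.snapshot('side');print([(r['p'],r['centre']) for r in manip.spot_point('tee_grip',a)])
s=manip.read_state();print({k:np.round(s[k],3) for k in('t','eef_pos','wrist_force','ft_torque')})
"
```

```text
{'t': np.float64(5.767), 'eef_pos': array([588.91 ,   8.549, 107.539]), 'wrist_force': array([ 2.399,  5.612, -6.368]), 'ft_torque': array([ 1.123, -0.545, -0.045])}
[(0.76, [297.5, 199.6])]
{'t': np.float64(5.867), 'eef_pos': array([588.921,   8.576, 107.453]), 'wrist_force': array([ 3.244,  5.544, -4.966]), 'ft_torque': array([ 1.199, -0.54 , -0.038])}
```

Call:
step_arm(increments=[[0,0,0,0.5,0.8,1,-1],[0,0,0,0.5,0.8,2,-1],[0,0,0,0.5,0.8,3,-1],[0,0,0,0.5,0.8,4,-1],[0,0,0,0.5,0.8,5,-1],[0,0,0,0.5,0.8,6,-1],[0,0,0,0.5,0.8,6.7,-1],[0,0,0,0.5,0.8,6.7,-1]])

```text
t: 6.53
eef_pos: [589.0, 8.7, 114.9]
ee_rot: [-3.141, -0.001, -3.002]
wrist_force: [-0.1, 1.2, -9.3]
opening: 0.134
grip_force: 59.1
```

```bash
python3 -c "
from h import *
for i in range(3):
  a=manip.snapshot('side');print([(r['p'],r['centre']) for r in manip.spot_point('tee_grip',a)])
  s=manip.read_state();print({k:np.round(s[k],3) for k in('t','eef_pos','wrist_force','ft_torque')})
print(proj(a,np.array([588.5,8.3,100])),proj(a,np.array([588.5,8.3,112])))
"
```

```text
[(0.9, [298.9, 195.3])]
{'t': np.float64(6.633), 'eef_pos': array([589.015,   8.735, 114.828]), 'wrist_force': array([-0.324,  0.193, -6.715]), 'ft_torque': array([ 0.248,  0.141, -0.003])}
[(0.76, [297.5, 192.7])]
{'t': np.float64(6.733), 'eef_pos': array([589.064,   8.767, 114.831]), 'wrist_force': array([-1.264,  1.481, -7.536]), 'ft_torque': array([0.197, 0.281, 0.027])}
[(0.62, [298.3, 194.2])]
{'t': np.float64(6.833), 'eef_pos': array([589.072,   8.75 , 114.86 ]), 'wrist_force': array([-1.042,  1.021, -7.073]), 'ft_torque': array([ 0.213,  0.315, -0.009])}
(np.float64(299.13938123664605), np.float64(200.62038558824486)) (np.float64(299.69720305950415), np.float64(194.75185961888533))
```

The spring force of about 7.1 N implies a rise of about 11.7 mm, and the camera shift agrees. Begin the turn.

Call:
step_arm(increments=[[0,0,-0.05,0,0,0,-1],[0,0,-0.12,0,0,0,-1],[0,0,-0.2,0,0,0,-1],[0,0,-0.3,0,0,0,-1],[0,0,-0.4,0,0,0,-1],[0,0,-0.5,0,0,0,-1],[0,0,-0.6,0,0,0,-1],[0,0,-0.6,0,0,0,-1]])

```text
t: 7.5
eef_pos: [588.9, 8.4, 114.8]
ee_rot: [-3.14, -0.0, 2.676]
wrist_force: [-1.4, -1.9, -8.9]
opening: 0.13
grip_force: 59.1
```

```bash
python3 -c "
from h import *
s=manip.read_state();print({k:np.round(s[k],3) for k in('t','eef_pos','ee_rot','joint_positions','wrist_force','ft_torque')})
"
```

```text
{'t': np.float64(7.5), 'eef_pos': array([588.911,   8.355, 114.765]), 'ee_rot': array([-3.14 , -0.   ,  2.676]), 'joint_positions': array([ 1.500e-02,  4.190e-01, -9.900e-02,  1.053e+00, -1.000e-03,
        4.800e-01]), 'wrist_force': array([-1.432, -1.862, -8.916]), 'ft_torque': array([-0.373,  0.531,  0.023])}
```

Call:
step_arm(increments=[[0,0,-0.1,0,0,0,-1],[0,0,-0.2,0,0,0,-1],[0,0,-0.3,0,0,0,-1],[0,0,-0.4,0,0,0,-1],[0,0,-0.5,0,0,0,-1],[0,0,-0.6,0,0,0,-1],[0,0,-0.7,0,0,0,-1],[0,0,-0.75,0,0,0,-1]])

```text
t: 8.17
eef_pos: [588.4, 8.1, 114.6]
ee_rot: [-3.139, 0.001, 1.928]
wrist_force: [-4.4, -3.7, -7.4]
opening: 0.127
grip_force: 59.2
```

Call:
step_arm(increments=[[0,0,-0.02,0,0,0,-1],[0,0,-0.04,0,0,0,-1],[0,0,-0.06,0,0,0,-1],[0,0,-0.08,0,0,0,-1],[0,0,-0.1,0,0,0,-1],[0,0,-0.12,0,0,0,-1],[0,0,-0.14,0,0,0,-1],[0,0,-0.14,0,0,0,-1]])

```text
t: 8.83
eef_pos: [588.4, 8.2, 114.6]
ee_rot: [-3.139, 0.001, 1.795]
wrist_force: [-4.5, -4.7, -7.6]
opening: 0.129
grip_force: 75.5
```

```bash
python3 -c "
from h import *
s=manip.read_state();print({k:np.round(s[k],3) for k in('t','eef_pos','ee_rot','joint_positions','wrist_force','ft_torque')})
"
```

```text
{'t': np.float64(8.833), 'eef_pos': array([588.386,   8.237, 114.595]), 'ee_rot': array([-3.139e+00,  1.000e-03,  1.795e+00]), 'joint_positions': array([ 1.500e-02,  4.190e-01, -1.000e-01,  1.054e+00, -1.000e-03,
        1.361e+00]), 'wrist_force': array([-4.535, -4.653, -7.642]), 'ft_torque': array([-0.809,  1.042,  1.234])}
```

The torque rose to 1.2 N m, so it is at the stop. Lower it about 1.7 mm onto the ledge, relax and open.

Call:
step_arm(increments=[[0,0,0.01,-0.4,-0.5,-0.5,-1],[0,0,0.02,-0.4,-0.5,-1,-1],[0,0,0.02,-0.4,-0.5,-1.5,-1],[0,0,0.02,-0.4,-0.5,-1.8,-1],[0,0,0.02,-0.4,-0.5,-1.8,-1],[0,0,0.02,-0.4,-0.5,-1.8,-0.6],[0,0,0.02,-0.4,-0.5,-1.8,0],[0,0,0.02,-0.4,-0.5,-1.8,0.5]])

```text
t: 9.5
eef_pos: [590.5, 8.5, 114.3]
ee_rot: [3.138, 0.0, 1.811]
wrist_force: [-0.5, 0.5, -0.5]
opening: 0.473
grip_force: 0.0
```

Call:
step_arm(increments=[[0,0,0,0,0,0,1],[0,0,0,0,0,0,1],[0,0,0,0,0,0,1],[0,0,0,0,0,0,1],[0,0,0,0,0,0,1],[0,0,0,0,0,5,1],[0,0,0,0,0,15,1],[0,0,0,0,0,30,1]])

```text
t: 10.17
eef_pos: [588.4, 8.3, 143.2]
ee_rot: [-3.14, -0.0, 1.811]
wrist_force: [0.3, -0.3, -0.9]
opening: 1.001
grip_force: 0.0
```

Call:
step_arm(increments=[[0,0,0,0,0,15,1],[0,0,0,0,0,30,1],[0,0,0,0,0,45,1],[0,0,0,0,0,60,1],[0,0,0,0,0,75,1],[0,0,0,0,0,85,1],[0,0,0,0,0,90,1],[0,0,0,0,0,90,1]])

```text
t: 10.83
eef_pos: [589.5, 8.3, 234.6]
ee_rot: [3.14, 0.001, 1.811]
wrist_force: [-0.0, -0.3, 0.5]
opening: 0.996
grip_force: 0.0
```

```bash
python3 -c "
from h import *
b=manip.snapshot('side');print([(r['p'],r['centre']) for r in manip.spot_point('tee_grip',b)],[(r['p'],r['centre']) for r in manip.spot_point('dial_mark',b)],proj(b,np.array([588.5,8.3,110])))
cv2.imwrite('pics/f.png',cv2.resize(b['image'][153:313,238:451],(800,600),interpolation=cv2.INTER_CUBIC)[:,:,::-1])
"
```

```text
[(0.56, [298.0, 197.7])] [(0.77, [359.8, 270.5])] (np.float64(299.6032660354457), np.float64(195.74011759406943))
```

View pics/f.png

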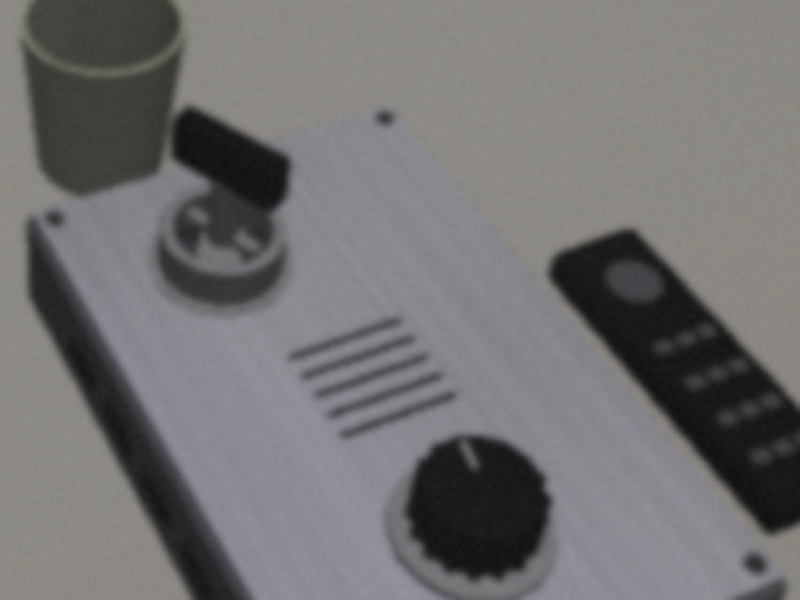

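The T-bar is up (centre at about (299,194) in the full frame, about 11 mm above its start) and turned a quarter. The dial pointer is unchanged at about (360,271).

```bash
python3 -c "
from h import *
b=manip.snapshot('side')
f=lambda x,y:(238+x/3.756,153+y/3.75)
p,q=[atz(b,f(*u),122) for u in((190,110),(287,160))];d=p-q;print(np.linalg.norm(d),np.arctan2(d[1],d[0])-3.14159,(p+q)/2)
print(manip.close_job())"
```

```text
44.77034554073068 -1.243808210328443 [590.93459438   8.8533493  122.        ]
the job is handed in; nothing more can be done
None
```

The captive screw was pulled up, turned clockwise until it met its stop (about 1.2 N m), and released. It stayed up about 10 mm, the dial looks unmoved, and the job is handed in at about 11 s with no verdict returned.

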